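Breakfast eggs back on the egg board

ROBOT

A 7-joint arm with a two-finger parallel gripper is mounted at the origin on the work surface. World frame = base frame: x ahead of the robot, y to its left, z up, the work surface at z = 0. Lengths are in m, angles in rad, forces in N, time in s.
With the tool pointing down it reaches from about 0.4 to 0.85 m from the base axis. Payload 4.5 kg.
Tool frame: the origin (TCP) lies where the fingers leave the gripper's body, on its centre line; the fingertips stand 64 mm ahead of it and the grasp point (between the pads) lies 45 mm ahead of it; z points along the fingers, y is the line along which they close (so a half turn about z gives the same grasp; the last joint's range is limited). The gripper opens to 88 mm and grips with 3 to 60 N. Pads are 18 mm wide; open, the fingers measure 123 mm over their backs; the gripper's body (75 mm by 187 mm) begins 45 mm behind the grasp point.
Start: joints at [-1.196, 0.689, -0.195, 1.565, 0.157, 0.902, -0.215], TCP at [0.209, 0.589, 0.303] pointing down, gripper open.
Joint ranges: [-3.01, 3.01], [-0.46, 2.08], [-1.47, 1.51], [0.13, 2.56], [-1, 4.14], [0.04, 2.09], [-2.66, 2.66]. Speed limits (rad/s): [2.57, 2.57, 3.14, 3.14, 3.14, 3.14, 3.14].

INTERFACE

Orientations are given as a unit quaternion [x, y, z, w].
In Python, from plant import r gives the robot as it stands.
- The arm moves only by the tool play_rows, never from a script. Its arguments are lists of equal length, an entry for each row: "translation": the shift along the tool's x, y, z in m, a list of three; "delta_rot": the turn, a rotation vector about the tool's x, y, z in degrees, a list of three; "grip": the opening, from -1 (shut) to 1 (fully open). In form: {"translation": [[x, y, z], ...], "delta_rot": [[rx, ry, rz], ...], "grip": [grip, ...]}. A call has 1 to 20 rows; each row shifts and turns the commanded pose from where the row before left it, along the tool's axes as they then stand; what a row does not reach is not made up. A row lasts 1/8 s, in which the tool goes at most 62.5 mm and 10.7 degrees, less where a joint would pass 70% of its speed; a pose out of reach is approached as far as the arm can. A call with a gripper value outside its range is refused whole. The fingers move at their own pace and stop on an object; "squeeze" is the grip in N (left out, the last holds). Time passes only in rows, so rows that do not move let the fingers close. It gives the time, the measured TCP pose, the force, the opening and the grip force at its end, in the units of the state.
- r.get_state(): the state, without advancing time (a new reading comes with each control period).
- r.snapshot(name): name is "scene" or "top"; returns the picture (480x640x3 uint8, blue, green, red); there is no depth.
- r.get_calibration(name): a dict with "intrinsics" (3x3 intrinsics, pixels), "eye" and "rotation" of the camera in the world. Camera axes: x right, y up, looking along -z (the intrinsics and any distortion apply to the point x, -y, -z); pixel columns grow to the right and rows downward; lengths in m; the calibration is good to about 2 mm. A picture is of the moment at which its call begins. get_calibration takes no time and is no camera call.
- r.finish_job(): hands the job in; it is judged then, once.
Trained networks look in the newest picture that a camera, given by its name, has taken for a name from the list of things; names that differ only in an ending like _2 or _b are one class to them, and where a whole thing is asked for, a point or a joint stands for the part that bears it (a point fixed in the world has none). Each returns a list of dicts, best first, with "confidence" (0 to 1); they miss things now and then, are a little off and sometimes report something else, mostly with a low value. They report only what shows in the picture. A call takes as long as a camera call.
- r.look_for(camera, target): "point" ([x, y, z] in m, in world coordinates, good to about 4 mm: the middle of the surface that is visible of it).
- r.silhouettes(camera, target): "pixels" (480x640 bool, what is visible of it).
The state is a dict: "clock": time; "q": joint angles; "qd": joint speeds; "joint_torque": joint torques, N m; "tool_pos": TCP position; "eef_rot": TCP orientation; "contact_force": force on the tool from outside, world axes, zero at the start; "moment": the same for the moment, N m; "opening": opening from 0.0 (shut) to 1.0 (fully open); "finger_force": force on a finger pad.
Only numpy, scipy, OpenCV 4.12 (cv2) and the standard library are available. Lean on these libraries where they do the work, as an engineer would, in place of code of your own. Each camera call takes 0.05 s, during which the arm holds its last target. There are 200 camera calls.

TASK

Breakfast is over: take the two eggs out of their egg cups and set them gently into the two empty pockets of the wooden egg board, standing upright with the pointed end down. Eggs are fragile: do not squeeze hard, drop or bang them. Leave the eggs already on the board, the egg cups standing and the other tableware as they are.

Things in the scene. Friction and masses are not known exactly. Their poses are not given: they have to be found in the camera images.
- egg_a: brown hen's egg, 64 mm tall, 47 mm across at its widest (36 mm above its pointed end), about 70 g. Origin: tip of the pointed end; z towards the blunt end. Fragile: grip force up to 40 N is safe; pressing it on the board over 20 N or a drop of 10 mm breaks it. Starts pointed end down in an egg cup, its tip 26 mm above the table, the upper 46 mm free
- egg_b: the same kind of egg, standing in the same way in the other egg cup
- egg_c: the same kind of egg, already standing on the board in pocket0 (an end pocket), its tip 12 mm above the table and the upper 46 mm free above the board; it stays there
- egg_d: the same kind of egg, already standing on the board in pocket2; it stays there
- cup_a: white china egg cup, loose, 44 mm tall, 50 mm across the mouth and 48 mm across the foot, 140 g, with the same dimple as the board. Origin under its centre, z up. Holds egg_a at the start
- cup_b: white china egg cup, loose, 44 mm tall, 50 mm across the mouth and 48 mm across the foot, 140 g, with the same dimple as the board. Origin under its centre, z up. Holds egg_b at the start
- board: wooden egg board (darker than the table), 280 mm long (its x), 84 mm wide (its y), 30 mm thick, lying on the table and held fast by its weight; four equal round dimples in a row along its x, 66 mm apart, at x = -99, -33, 33 and 99 mm. Origin under its centre, z up
- pocket0 (a point): centre of the mouth of the board's dimple at x = -99 mm, level with the board's top (30 mm above the table). Each dimple is a cone, 44 mm across at the mouth, 16 mm at its floor, 19.6 mm deep; it centres an egg, which then rests on the cone's wall with its tip 18 mm below the mouth. Taken by egg_c
- pocket1 (a point): the same for the dimple at x = -33 mm; empty at the start
- pocket2 (a point): the same for the dimple at x = 33 mm; taken by egg_d
- pocket3 (a point): the same for the dimple at x = 99 mm; empty at the start
- coffee_cup: white china coffee cup with a handle on its saucer, one piece, 144 mm across the saucer, 61 mm tall. Origin under its centre. Leave alone
- milk_jug: white china milk jug, about 68 mm across, 95 mm tall. Origin under its centre. Leave alone
- salt_mill: turned wooden salt mill, 52 mm across, 132 mm tall. Origin under its centre. Leave alone

How it is judged:
By the outcome, as a careful person would: the job done as asked, in the order asked, and still so for the second after the job is handed in, with the robot touching nothing.
It also fails if it takes over 67 s, if anything falls off the work surface, if the arm or the gripper's body presses on something with over 40 N, if the wrist force passes 120 N, or if a joint passes its speed limit or range.

## Working session

There is one attempt and no reset: what is moved stays moved. The work goes in short steps, Python scripts to look and compute and a tool call to move; the robot and the scene stay as the last step left them, time stands still between calls to the robot, and variables do not carry over. Pictures are saved under pics/ and viewed, at most 10 in all, crops included, and the job is handed in when it is done.

Besides the shell and the picture viewer there is one more tool, called after "Request:" as name(argument=value, ...), one argument or row to a line, values as JSON. play_rows: Moves the arm, as the interface text tells. Its arguments: {"type":"object","properties":{"translation":{"type":"array","items":{"type":"array","items":{"type":"number"}}},"delta_rot":{"type":"array","items":{"type":"array","items":{"type":"number"}}},"grip":{"type":"array","items":{"type":"number"}},"squeeze":{"type":"number"}},"required":["translation","delta_rot","grip"]}

```bash
mkdir -p pics; ls
python3 - <<'E'
from plant import r
import cv2,numpy as np
print(r.get_state())
for c in("top","scene"):
    cv2.imwrite(f"pics/{c}0.png",r.snapshot(c))
    k=r.get_calibration(c);print(k)
    for t in("egg_a","cup_a","board","coffee_cup","milk_jug","salt_mill","pocket1"):
        try:
            for d in r.look_for(c,t): print(c,t,np.round(d["point"],3),round(d["confidence"],2))
        except Exception as e: print(t,e)
E
```

```text
pics
{'clock': 0.0, 'q': array([-1.19620163,  0.68994021, -0.19454016,  1.56634726,  0.15730824,
        0.90247257, -0.21511548]), 'qd': array([-3.09954477e-04,  1.09409825e-03, -5.19807082e-05,  6.71342234e-04,
        1.06724332e-03,  2.17192018e-04,  1.23510325e-03]), 'joint_torque': array([-1.65541455e-04, -5.27570128e+01, -1.26679871e+00, -1.53426629e+01,
       -5.25793608e-02,  6.72435388e-03,  1.78283722e-04]), 'tool_pos': array([0.20875394, 0.58856574, 0.30193704]), 'eef_rot': array([ 1.69527256e-01,  9.85525100e-01, -8.82053835e-04, -9.09300154e-05]), 'contact_force': array([-0.26954453,  0.58612676, -0.60511633]), 'moment': array([-0.02962147, -0.00244966, -0.04191551]), 'finger_force': 0.0, 'opening': 0.9989394719978926}
{'intrinsics': array([[592.12921975,   0.        , 322.35413014],
       [  0.        , 592.12921975, 236.60224216],
       [  0.        ,   0.        ,   1.        ]]), 'eye': array([0.34252228, 0.07532656, 1.30121318]), 'rotation': array([-0.06910676,  0.06908221,  0.70938349, -0.69801645])}
top egg_a [0.447 0.202 0.068] 0.9
top egg_a [0.57  0.163 0.07
[... 666 characters left out ...]
,
       [  0.        ,   0.        ,   1.        ]]), 'eye': array([ 1.19659653, -0.55794055,  0.80490334]), 'rotation': array([0.38626433, 0.16652539, 0.34407494, 0.83945315])}
scene egg_a [ 0.57  -0.337  0.077] 0.87
scene egg_a [ 0.592 -0.163  0.074] 0.63
scene egg_a [0.584 0.153 0.06 ] 0.61
scene egg_a [0.458 0.195 0.058] 0.57
scene cup_a [ 0.593 -0.167  0.012] 0.87
scene cup_a [ 0.572 -0.339  0.009] 0.74
scene board [0.592 0.157 0.028] 0.69
scene coffee_cup [0.45  0.399 0.016] 0.69
scene milk_jug [ 0.778 -0.081  0.065] 0.96
scene milk_jug [0.594 0.155 0.03 ] 0.22
scene salt_mill [ 0.743 -0.23   0.075] 0.75
scene salt_mill [ 0.593 -0.162  0.074] 0.31
scene pocket1 [0.594 0.154 0.032] 0.9
```

View pics/top0.png

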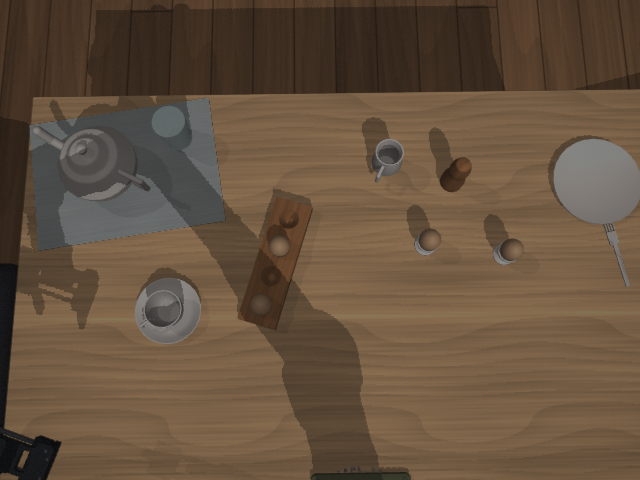

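View pics/scene0.png

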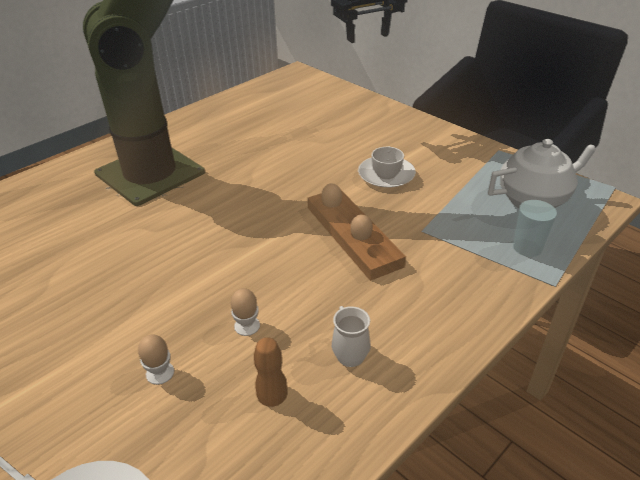

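The top view shows the board at about (275,262). Its eggs are at (278,246) and (261,304), and the empty pockets are at (289,219) and (270,275). The cupped eggs are at (428,242) and (510,250). The scene view agrees. Next I fit the egg model to the silhouettes from both cameras.

```bash
cat > h.py <<'E'
from plant import r
import numpy as np,cv2
from scipy.optimize import least_squares
from scipy.spatial.transform import Rotation as R
def proj(c,P):
    k=r.get_calibration(c); q=(np.asarray(P)-k["eye"])@R.from_quat(k["rotation"]).as_matrix()
    q=q*[1,-1,-1]; u=q@k["intrinsics"].T; return u[:,:2]/u[:,2:]
def egg(x,y,tip,lo=18):
    z=np.linspace(lo,64,24); rad=23.5*np.sqrt(np.maximum(0,1-((z-36)/np.where(z<36,36,28))**2))
    a=np.linspace(0,2*np.pi,40)
    return np.array([[x+p*np.cos(t)/1e3,y+p*np.sin(t)/1e3,tip+h/1e3] for h,p in zip(z,rad) for t in a])
def cen(c,x,y,tip):
    h=cv2.convexHull(proj(c,egg(x,y,tip)).astype(np.float32)); m=cv2.moments(h)
    return np.array([m["m10"],m["m01"]])/m["m00"],m["m00"]
def fit(c,px,tip,x0):
    return least_squares(lambda p:cen(c,p[0],p[1],tip)[0]-px,x0,x_scale=.01,diff_step=1e-3).x
def eggs(c,guess):
    S=[(d["confidence"],d["pixels"]) for d in r.silhouettes(c,"egg_a")]
    for n,(x,y,tip) in guess.items():
        e,a=cen(c,x,y,tip)
        for cf,m in S:
            ys,xs=np.nonzero(m)
            if len(xs) and np.hypot(xs.mean()-e[0],ys.mean()-e[1])<14:
                print(c,n,np.round(fit(c,[xs.mean(),ys.mean()],tip,[x,y]),4),"area",len(xs),round(a),round(cf,2))
E
python3 - <<'E'
from h import *
g=dict(c=(.445,.203,.012),d=(.567,.165,.012),near=(.575,-.152,.026),far=(.56,-.323,.026))
for c in("top","scene"):
    eggs(c,g)
    for d in r.silhouettes(c,"board")[:1]:
        cn=cv2.findContours(d["pixels"].astype(np.uint8),0,2)[0]; cn=max(cn,key=cv2.contourArea)
        k=r.get_calibration(c); u=np.c_[cn[:,0],np.ones(len(cn))]@np.linalg.inv(k["intrinsics"]).T*[1,-1,-1]
        u=u@R.from_quat(k["rotation"]).as_matrix().T; P=k["eye"]+u*((.03-k["eye"][2])/u[:,2:])
        print("board",c,d["confidence"],cv2.minAreaRect((P[:,:2]*1e3).astype(np.float32)))
E
```

```text
top c [0.4469 0.2061] area 382 395 0.68
top d [0.5737 0.1665] area 373 380 0.82
top d [0.54   0.1734] area 4422 380 0.7
top near [ 0.5801 -0.1561] area 354 397 0.82
top far [ 0.555  -0.3278] area 423 420 0.97
board top 0.93 ((541.48974609375, 175.35977172851562), (90.5312271118164, 284.8911437988281), 72.91316223144531)
scene c [0.4489 0.2073] area 394 394 0.63
scene d [0.5773 0.1646] area 419 450 0.82
scene near [ 0.5823 -0.1559] area 620 622 0.65
scene far [ 0.5583 -0.3291] area 773 761 0.82
board scene 0.64 ((556.18798828125, 163.98513793945312), (101.30958557128906, 301.4861145019531), 72.76815032958984)
```

```bash
cat >> h.py <<'E'
def go(x,y,z,yaw=72.7):
    s=r.get_state(); Q=R.from_quat(s["eef_rot"]); a=np.radians(yaw)
    Y=np.array([np.cos(a),np.sin(a),0]); Z=np.array([0,0,-1.]); T=R.from_matrix(np.c_[np.cross(Y,Z),Y,Z])
    print("t",round(s["clock"],2),"pos",np.round(s["tool_pos"],4),"shift mm",np.round(Q.inv().apply(np.array([x,y,z])-s["tool_pos"])*1e3,1),
     "rot deg",np.round(np.degrees((Q.inv()*T).as_rotvec()),2),"F",np.round(s["contact_force"],1),"op",round(s["opening"],3),"ff",round(s["finger_force"],1))
E
python3 -c "
from h import *
go(.581,-.156,.23)"
```

```text
t 1.0 pos [0.2089 0.5891 0.3028] shift mm [-599.8 -577.8   72.7] rot deg [ 0.01 -0.   -2.23] F [-1.   0.3  0.7] op 1.001 ff 0.0
```

Request:
play_rows(
  translation=[
    [-15, -15, 0],
    [-30, -29, 0],
    [-33, -32, 0],
    [-33, -32, 0],
    [-33, -32, 0],
    [-33, -32, 0],
    [-33, -32, 0],
    [-33, -32, 0],
    [-33, -32, 0],
    [-33, -32, 0],
    [-33, -32, 0],
    [-33, -32, 0],
    [-33, -32, 0],
    [-33, -32, 0],
    [-33, -32, 0],
    [-33, -32, 0],
    [-33, -32, 0],
    [-33, -32, 0],
    [-26, -24, 0],
    [0, 0, 0],
  ],
  delta_rot=[
    [0, 0, -2.2],
    [0, 0, 0],
    [0, 0, 0],
    [0, 0, 0],
    [0, 0, 0],
    [0, 0, 0],
    [0, 0, 0],
    [0, 0, 0],
    [0, 0, 0],
    [0, 0, 0],
    [0, 0, 0],
    [0, 0, 0],
    [0, 0, 0],
    [0, 0, 0],
    [0, 0, 0],
    [0, 0, 0],
    [0, 0, 0],
    [0, 0, 0],
    [0, 0, 0],
    [0, 0, 0],
  ],
  grip=[1, 1, 1, 1, 1, 1, 1, 1, 1, 1, 1, 1, 1, 1, 1, 1, 1, 1, 1, 1],
  squeeze=10,
)

```text
clock: 3.5
tool_pos: [0.7574, -0.4293, 0.2971]
eef_rot: [0.158, 0.987, -0.0, -0.0]
contact_force: [-0.2, 0.3, -0.6]
opening: 0.996
finger_force: 0.0
```

I wrote that move in mm, but the interface takes metres. The rows saturated at their limit and nothing was touched. I'll use metres from here.

```bash
python3 -c "
from h import *
go(.581,-.156,.23)
go(.557,-.3284,.23)
print(r.get_state()['q'])"
```

```text
t 3.5 pos [ 0.7574 -0.4293  0.2971] shift mm [252.9 204.6  67.1] rot deg [-0.   -0.01 -0.87] F [-0.2  0.3 -0.6] op 0.996 ff 0.0
t 3.5 pos [ 0.7574 -0.4293  0.2971] shift mm [221.9  33.4  67.1] rot deg [-0.   -0.01 -0.87] F [-0.2  0.3 -0.6] op 0.996 ff 0.0
[ 0.49091589  1.19745183 -0.20674499  0.34551462  0.1925004   1.60544861
  1.67490204]
```

Closer to the far egg, so I'll take it first.

Request:
play_rows(
  translation=[
    [0.02, 0.003, 0],
    [0.04, 0.006, 0.01],
    [0.04, 0.006, 0.01],
    [0.04, 0.006, 0.012],
    [0.04, 0.006, 0.015],
    [0.03, 0.005, 0.015],
    [0.012, 0.0015, 0.005],
    [0, 0, 0],
    [0, 0, 0],
  ],
  delta_rot=[
    [0, 0, -0.9],
    [0, 0, 0],
    [0, 0, 0],
    [0, 0, 0],
    [0, 0, 0],
    [0, 0, 0],
    [0, 0, 0],
    [0, 0, 0],
    [0, 0, 0],
  ],
  grip=[1, 1, 1, 1, 1, 1, 1, 1, 1],
  squeeze=12,
)

```text
clock: 4.62
tool_pos: [0.5571, -0.3294, 0.2358]
eef_rot: [0.148, 0.989, 0.0, 0.002]
contact_force: [0.3, -0.4, -0.2]
opening: 1.001
finger_force: 0.0
```

```bash
python3 -c "
from h import *
go(.557,-.3284,.112)"
```

```text
t 4.62 pos [ 0.5571 -0.3294  0.2358] shift mm [  0.8   0.9 123.8] rot deg [0.05 0.2  0.27] F [ 0.3 -0.4 -0.2] op 1.001 ff 0.0
```

Request:
play_rows(
  translation=[
    [0, 0, 0.015],
    [0, 0, 0.03],
    [0, 0, 0.03],
    [0, 0, 0.02],
    [0.0005, 0, 0.015],
    [0, 0, 0.006],
    [0, 0, 0],
    [0, 0, 0],
  ],
  delta_rot=[
    [0, 0, 0],
    [0, 0, 0],
    [0, 0, 0],
    [0, 0, 0],
    [0, 0, 0],
    [0, 0, 0],
    [0, 0, 0],
    [0, 0, 0],
  ],
  grip=[1, 1, 1, 1, 1, 1, 1, 1],
)

```text
clock: 5.62
tool_pos: [0.5569, -0.3301, 0.1196]
eef_rot: [0.149, 0.989, 0.0, 0.002]
contact_force: [0.3, 0.3, 0.3]
opening: 1.0
finger_force: 0.0
```

Run:
```python
from h import *
go(.557,-.3284,.112)
cv2.imwrite("pics/scene1.png",cv2.resize(r.snapshot("scene")[280:430,60:260],None,fx=4,fy=4))
```

```text
t 5.62 pos [ 0.5569 -0.3301  0.1196] shift mm [0.5 1.6 7.6] rot deg [0.03 0.2  0.21] F [0.3 0.3 0.3] op 1.0 ff 0.0
```

View pics/scene1.png

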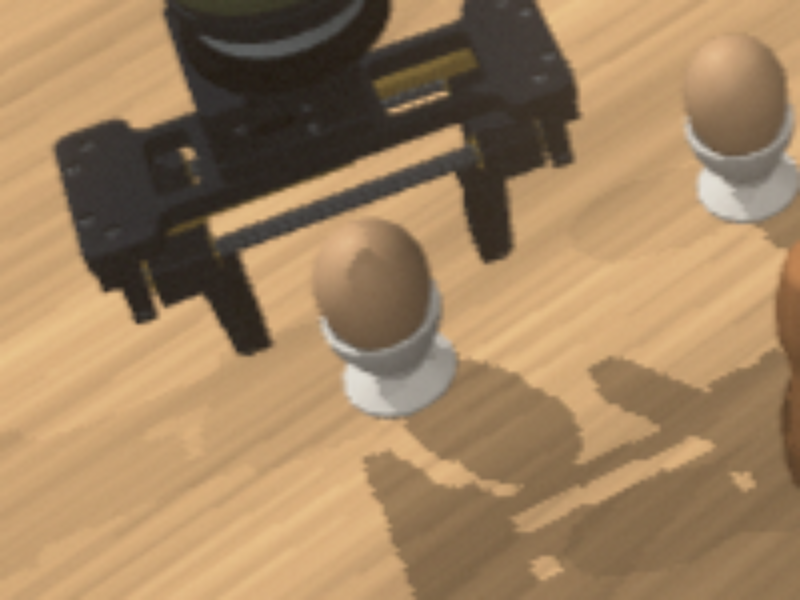

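The crop shows the egg (372,285) centred between the fingers (240,330) and (490,240), with the cup clear below. Next I go down and close.

Request:
play_rows(
  translation=[
    [0, 0.0015, 0.004],
    [0, 0, 0.0035],
    [0, 0, 0],
    [0, 0, 0],
    [0, 0, 0],
    [0, 0, 0],
    [0, 0, 0],
    [0, 0, 0],
    [0, 0, 0],
    [0, 0, 0],
    [0, 0, 0],
    [0, 0, 0],
  ],
  delta_rot=[
    [0, 0, 0],
    [0, 0, 0],
    [0, 0, 0],
    [0, 0, 0],
    [0, 0, 0],
    [0, 0, 0],
    [0, 0, 0],
    [0, 0, 0],
    [0, 0, 0],
    [0, 0, 0],
    [0, 0, 0],
    [0, 0, 0],
  ],
  grip=[1, 1, 1, 0.6, 0.4, 0.3, 0.2, 0.1, 0, -0.1, -0.1, -0.1],
  squeeze=15,
)

```text
clock: 7.18
tool_pos: [0.5568, -0.3289, 0.1114]
eef_rot: [0.149, 0.989, -0.0, 0.001]
contact_force: [-0.9, -2.6, 2.3]
opening: 0.523
finger_force: 15.0
```

Request:
play_rows(
  translation=[
    [0, 0, -0.003],
    [0, 0, -0.006],
    [0, 0, -0.012],
    [0, 0, -0.02],
    [0, 0, -0.03],
    [0, 0, -0.03],
    [0, 0, -0.03],
    [0, 0, -0.015],
    [0, 0, 0],
    [0, 0, 0],
  ],
  delta_rot=[
    [0, 0, 0],
    [0, 0, 0],
    [0, 0, 0],
    [0, 0, 0],
    [0, 0, 0],
    [0, 0, 0],
    [0, 0, 0],
    [0, 0, 0],
    [0, 0, 0],
    [0, 0, 0],
  ],
  grip=[-0.1, -0.1, -0.1, -0.1, -0.1, -0.1, -0.1, -0.1, -0.1, -0.1],
)

```text
clock: 8.43
tool_pos: [0.556, -0.3281, 0.2562]
eef_rot: [0.148, 0.989, 0.001, -0.0]
contact_force: [0.3, 0.4, 0.2]
opening: 0.527
finger_force: 15.0
```

Run:
```python
from h import *
go(.637,.1466,.25)
cv2.imwrite("pics/scene2.png",cv2.resize(r.snapshot("scene")[220:420,60:320],None,fx=3,fy=3))
```

```text
t 8.43 pos [ 0.556  -0.3281  0.2562] shift mm [ 61.9 477.6   6.8] rot deg [ 0.07 -0.02  0.22] F [0.3 0.4 0.2] op 0.527 ff 15.0
```

View pics/scene2.png

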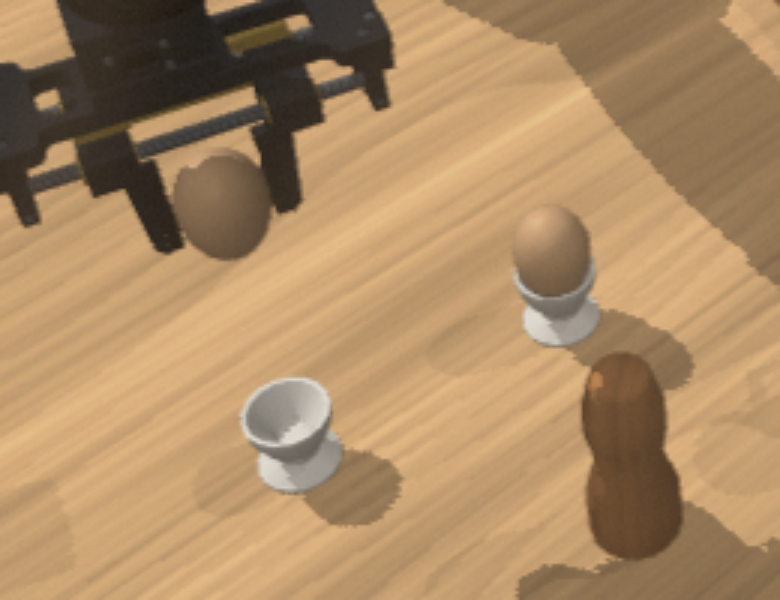

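The egg is held upright at (222,205), and the empty cup stands at (292,440). Carrying it to pocket 3.

Request:
play_rows(
  translation=[
    [0.001, 0.008, 0],
    [0.003, 0.02, 0],
    [0.004, 0.035, 0],
    [0.006, 0.045, 0],
    [0.006, 0.045, 0],
    [0.006, 0.045, 0],
    [0.006, 0.045, 0],
    [0.006, 0.045, 0],
    [0.006, 0.045, 0],
    [0.006, 0.045, 0],
    [0.005, 0.04, 0],
    [0.004, 0.03, 0],
    [0.003, 0.02, 0],
    [0, 0.0096, 0],
    [0, 0, 0],
    [0, 0, 0],
    [0, 0, 0],
  ],
  delta_rot=[
    [0, 0, 0],
    [0, 0, 0],
    [0, 0, 0],
    [0, 0, 0],
    [0, 0, 0],
    [0, 0, 0],
    [0, 0, 0],
    [0, 0, 0],
    [0, 0, 0],
    [0, 0, 0],
    [0, 0, 0],
    [0, 0, 0],
    [0, 0, 0],
    [0, 0, 0],
    [0, 0, 0],
    [0, 0, 0],
    [0, 0, 0],
  ],
  grip=[-0.1, -0.1, -0.1, -0.1, -0.1, -0.1, -0.1, -0.1, -0.1, -0.1, -0.1, -0.1, -0.1, -0.1, -0.1, -0.1, -0.1],
)

```text
clock: 10.6
tool_pos: [0.6377, 0.1448, 0.2575]
eef_rot: [0.149, 0.989, -0.0, 0.001]
contact_force: [0.1, -0.5, -0.2]
opening: 0.521
finger_force: 15.0
```

Run:
```python
from h import *
go(.637,.1466,.12)
r.snapshot("top");r.snapshot("scene")
g=dict(c=(.448,.2065,.012),d=(.5755,.165,.012),near=(.581,-.156,.026),held=(.637,.1466,.164))
for c in("top","scene"): eggs(c,g)
```

```text
t 10.6 pos [0.6377 0.1448 0.2575] shift mm [  1.4   1.5 137.5] rot deg [0.   0.1  0.11] F [ 0.1 -0.5 -0.2] op 0.521 ff 15.0
top c [0.4478 0.2057] area 366 395 0.64
top d [0.572  0.1722] area 230 380 0.76
top near [ 0.579  -0.1556] area 377 397 0.75
scene c [0.4515 0.204 ] area 415 394 0.75
scene d [0.5771 0.1654] area 447 453 0.78
scene d [0.5945 0.1347] area 3270 453 0.17
scene near [ 0.5827 -0.1565] area 646 629 0.86
scene held [0.6356 0.1551] area 563 589 0.7
```

Request:
play_rows(
  translation=[
    [0, 0.001, 0.01],
    [0, 0, 0.025],
    [0, 0, 0.035],
    [0, 0, 0.03],
    [0, 0, 0.02],
    [0, 0, 0.01],
    [0, 0, 0.007],
    [0, 0, 0.005],
    [0, 0, 0],
    [0, 0, 0],
    [0, 0, 0],
  ],
  delta_rot=[
    [0, 0, 0],
    [0, 0, 0],
    [0, 0, 0],
    [0, 0, 0],
    [0, 0, 0],
    [0, 0, 0],
    [0, 0, 0],
    [0, 0, 0],
    [0, 0, 0],
    [0, 0, 0],
    [0, 0, 0],
  ],
  grip=[-0.1, -0.1, -0.1, -0.1, -0.1, -0.1, -0.1, -0.1, -0.1, -0.1, -0.1],
)

```text
clock: 12.18
tool_pos: [0.6385, 0.1474, 0.116]
eef_rot: [0.149, 0.989, 0.0, 0.001]
contact_force: [0.2, 0.6, -1.0]
opening: 0.523
finger_force: 15.0
```

Run:
```python
from h import *
go(.6375,.146,.0975)
cv2.imwrite("pics/scene3.png",cv2.resize(r.snapshot("scene")[150:300,280:480],None,fx=4,fy=4))
```

```text
t 12.18 pos [0.6385 0.1474 0.116 ] shift mm [ 0.5 -1.7 18.5] rot deg [0.08 0.14 0.21] F [ 0.2  0.6 -1. ] op 0.523 ff 15.0
```

View pics/scene3.png

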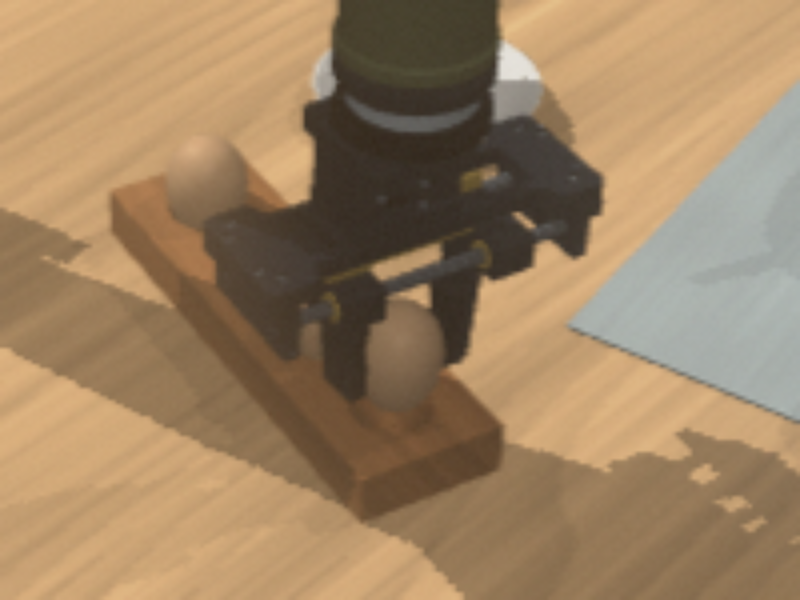

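The egg (400,355) is over the end pocket and entering its mouth (395,415), with fingers clear of egg_d. I'll lower it slowly, watching the force.

Request:
play_rows(
  translation=[
    [0, -0.0015, 0.003],
    [0, 0, 0.003],
    [0, 0, 0.003],
    [0, 0, 0.002],
    [0, 0, 0.002],
    [0, 0, 0.001],
    [0, 0, 0],
    [0, 0, 0],
  ],
  delta_rot=[
    [0, 0, 0],
    [0, 0, 0],
    [0, 0, 0],
    [0, 0, 0],
    [0, 0, 0],
    [0, 0, 0],
    [0, 0, 0],
    [0, 0, 0],
  ],
  grip=[-0.1, -0.1, -0.1, -0.1, -0.1, -0.1, -0.1, -0.1],
)

```text
clock: 13.22
tool_pos: [0.6378, 0.1459, 0.1016]
eef_rot: [0.149, 0.989, 0.0, 0.001]
contact_force: [-0.4, -0.4, -0.8]
opening: 0.526
finger_force: 15.0
```

Request:
play_rows(
  translation=[
    [0, 0, 0.001],
    [0, 0, 0.001],
    [0, 0, 0.0005],
    [0, 0, 0],
    [0, 0, 0],
  ],
  delta_rot=[
    [0, 0, 0],
    [0, 0, 0],
    [0, 0, 0],
    [0, 0, 0],
    [0, 0, 0],
  ],
  grip=[-0.1, -0.1, -0.1, -0.1, -0.1],
)

```text
clock: 13.85
tool_pos: [0.6378, 0.1459, 0.099]
eef_rot: [0.149, 0.989, 0.0, 0.001]
contact_force: [0.0, -0.7, -0.4]
opening: 0.525
finger_force: 15.0
```

Request:
play_rows(
  translation=[
    [0, 0, 0.0005],
    [0, 0, 0.0005],
    [0, 0, 0.0005],
    [0, 0, 0],
    [0, 0, 0],
  ],
  delta_rot=[
    [0, 0, 0],
    [0, 0, 0],
    [0, 0, 0],
    [0, 0, 0],
    [0, 0, 0],
  ],
  grip=[-0.1, -0.1, -0.1, -0.1, -0.1],
)

```text
clock: 14.48
tool_pos: [0.6377, 0.146, 0.0977]
eef_rot: [0.148, 0.989, 0.0, 0.001]
contact_force: [-1.9, -0.7, 3.8]
opening: 0.527
finger_force: 15.0
```

Request:
play_rows(
  translation=[
    [0, 0, 0],
    [0, 0, 0],
    [0, 0, 0],
    [0, 0, 0],
    [0, 0, 0],
    [0, 0, 0],
    [0, 0, 0],
  ],
  delta_rot=[
    [0, 0, 0],
    [0, 0, 0],
    [0, 0, 0],
    [0, 0, 0],
    [0, 0, 0],
    [0, 0, 0],
    [0, 0, 0],
  ],
  grip=[-0.1, -0.1, 0.09, 0.13, 0.2, 0.35, 0.6],
  squeeze=4,
)

```text
clock: 15.35
tool_pos: [0.6378, 0.1459, 0.0975]
eef_rot: [0.149, 0.989, 0.0, 0.001]
contact_force: [0.6, 0.3, -0.2]
opening: 0.77
finger_force: 0.0
```

Request:
play_rows(
  translation=[
    [0, 0, 0],
    [0, 0, -0.005],
    [0, 0, -0.015],
    [0, 0, -0.03],
    [0, 0, -0.04],
    [0, 0, -0.04],
    [0, 0, -0.02],
    [0, 0, 0],
    [0, 0, 0],
  ],
  delta_rot=[
    [0, 0, 0],
    [0, 0, 0],
    [0, 0, 0],
    [0, 0, 0],
    [0, 0, 0],
    [0, 0, 0],
    [0, 0, 0],
    [0, 0, 0],
    [0, 0, 0],
  ],
  grip=[0.8, 0.8, 0.8, 0.8, 0.8, 0.8, 0.8, 1, 1],
)

```text
clock: 16.48
tool_pos: [0.637, 0.1457, 0.247]
eef_rot: [0.149, 0.989, -0.0, 0.0]
contact_force: [-0.4, -0.2, -0.4]
opening: 0.999
finger_force: 0.0
```

Run:
```python
from h import *
go(.581,-.156,.25)
r.snapshot("top");r.snapshot("scene")
g=dict(c=(.448,.2065,.012),d=(.5755,.165,.012),near=(.581,-.156,.026),new=(.6377,.146,.012))
for c in("top","scene"): eggs(c,g)
cv2.imwrite("pics/scene4.png",cv2.resize(r.snapshot("scene")[150:300,280:480],None,fx=4,fy=4))
```

```text
t 16.48 pos [0.637  0.1457 0.247 ] shift mm [ -35.1 -304.8   -3. ] rot deg [0.01 0.04 0.22] F [-0.4 -0.2 -0.4] op 0.999 ff 0.0
top d [0.5724 0.1738] area 236 380 0.65
top near [ 0.5788 -0.1543] area 342 397 0.88
scene c [0.4494 0.206 ] area 328 394 0.69
scene d [0.5764 0.1666] area 455 453 0.82
scene near [ 0.5816 -0.1556] area 614 629 0.95
scene new [0.6385 0.1483] area 539 488 0.97
```

View pics/scene4.png

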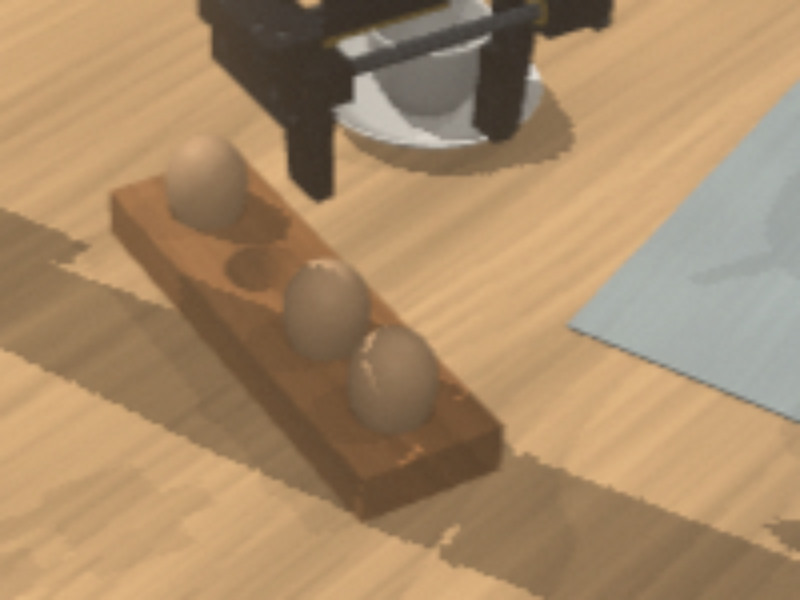

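Egg one stands upright in pocket 3 (393,380), and pocket 1 is free at (255,265). Now the second egg.

Request:
play_rows(
  translation=[
    [-0.002, -0.015, 0],
    [-0.004, -0.035, 0],
    [-0.005, -0.045, 0],
    [-0.006, -0.05, 0],
    [-0.006, -0.05, 0],
    [-0.005, -0.045, 0],
    [-0.004, -0.035, 0],
    [-0.002, -0.02, 0],
    [-0.001, -0.01, 0],
    [0, 0, 0],
    [0, 0, 0],
    [0, 0, 0],
  ],
  delta_rot=[
    [0, 0, 0],
    [0, 0, 0],
    [0, 0, 0],
    [0, 0, 0],
    [0, 0, 0],
    [0, 0, 0],
    [0, 0, 0],
    [0, 0, 0],
    [0, 0, 0],
    [0, 0, 0],
    [0, 0, 0],
    [0, 0, 0],
  ],
  grip=[1, 1, 1, 1, 1, 1, 1, 1, 1, 1, 1, 1],
)

```text
clock: 18.23
tool_pos: [0.5817, -0.1544, 0.2473]
eef_rot: [0.147, 0.989, 0.001, 0.001]
contact_force: [-0.2, -0.0, 0.6]
opening: 1.0
finger_force: 0.0
```

```bash
python3 -c "
from h import *
go(.581,-.1558,.1115)"
```

```text
t 18.23 pos [ 0.5817 -0.1544  0.2473] shift mm [  0.5  -1.7 135.8] rot deg [0.1  0.1  0.35] F [-0.2 -0.   0.6] op 1.0 ff 0.0
```

Request:
play_rows(
  translation=[
    [0.0005, -0.0015, 0.01],
    [0, 0, 0.025],
    [0, 0, 0.03],
    [0, 0, 0.03],
    [0, 0, 0.02],
    [0, 0, 0.01],
    [0, 0, 0.005],
    [0, 0, 0.002],
    [0, 0, 0],
    [0, 0, 0],
  ],
  delta_rot=[
    [0, 0, 0],
    [0, 0, 0],
    [0, 0, 0],
    [0, 0, 0],
    [0, 0, 0],
    [0, 0, 0],
    [0, 0, 0],
    [0, 0, 0],
    [0, 0, 0],
    [0, 0, 0],
  ],
  grip=[1, 1, 1, 1, 1, 1, 1, 1, 1, 1],
)

```text
clock: 19.48
tool_pos: [0.581, -0.1573, 0.1159]
eef_rot: [0.149, 0.989, 0.0, 0.001]
contact_force: [-0.7, 0.4, -0.2]
opening: 0.995
finger_force: 0.0
```

```bash
python3 -c "
from h import *
go(.581,-.1558,.1115)"
```

```text
t 19.48 pos [ 0.581  -0.1573  0.1159] shift mm [0.4 1.4 4.4] rot deg [0.06 0.16 0.21] F [-0.7  0.4 -0.2] op 0.995 ff 0.0
```

Request:
play_rows(
  translation=[
    [0, 0.0014, 0.0025],
    [0, 0, 0.002],
    [0, 0, 0],
    [0, 0, 0],
    [0, 0, 0],
    [0, 0, 0],
    [0, 0, 0],
    [0, 0, 0],
    [0, 0, 0],
    [0, 0, 0],
    [0, 0, 0],
    [0, 0, 0],
  ],
  delta_rot=[
    [0, 0, 0],
    [0, 0, 0],
    [0, 0, 0],
    [0, 0, 0],
    [0, 0, 0],
    [0, 0, 0],
    [0, 0, 0],
    [0, 0, 0],
    [0, 0, 0],
    [0, 0, 0],
    [0, 0, 0],
    [0, 0, 0],
  ],
  grip=[1, 1, 1, 0.6, 0.4, 0.3, 0.2, 0.1, 0, -0.1, -0.1, -0.1],
  squeeze=15,
)

```text
clock: 20.98
tool_pos: [0.581, -0.1562, 0.1108]
eef_rot: [0.149, 0.989, 0.0, 0.001]
contact_force: [-0.2, -2.4, 0.8]
opening: 0.521
finger_force: 15.0
```

Request:
play_rows(
  translation=[
    [0, 0, -0.003],
    [0, 0, -0.006],
    [0, 0, -0.012],
    [0, 0, -0.02],
    [0, 0, -0.03],
    [0, 0, -0.03],
    [0, 0, -0.03],
    [0, 0, -0.015],
    [0, 0, 0],
    [0, 0, 0],
  ],
  delta_rot=[
    [0, 0, 0],
    [0, 0, 0],
    [0, 0, 0],
    [0, 0, 0],
    [0, 0, 0],
    [0, 0, 0],
    [0, 0, 0],
    [0, 0, 0],
    [0, 0, 0],
    [0, 0, 0],
  ],
  grip=[-0.1, -0.1, -0.1, -0.1, -0.1, -0.1, -0.1, -0.1, -0.1, -0.1],
)

```text
clock: 22.22
tool_pos: [0.5802, -0.1558, 0.2558]
eef_rot: [0.148, 0.989, 0.0, -0.0]
contact_force: [-0.1, -0.1, -2.4]
opening: 0.524
finger_force: 15.0
```

Run:
```python
from h import *
go(.512,.1857,.25)
cv2.imwrite("pics/scene5.png",cv2.resize(r.snapshot("scene")[220:420,60:320],None,fx=3,fy=3))
```

```text
t 22.23 pos [ 0.5802 -0.1558  0.2558] shift mm [165.5 306.4   6. ] rot deg [ 0.04 -0.01  0.22] F [-0.1 -0.1 -2.4] op 0.524 ff 15.0
```

View pics/scene5.png

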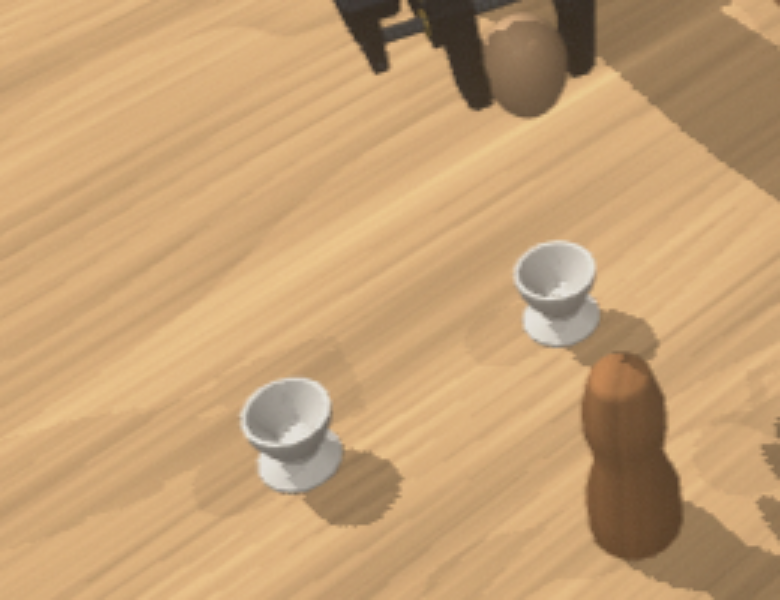

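Both cups stand empty at (290,435) and (557,290), and the second egg is held upright at (527,65). Carrying it to pocket 1.

Request:
play_rows(
  translation=[
    [0.005, 0.009, 0],
    [0.012, 0.022, 0],
    [0.018, 0.033, 0],
    [0.022, 0.041, 0],
    [0.022, 0.041, 0],
    [0.022, 0.041, 0],
    [0.022, 0.041, 0],
    [0.018, 0.033, 0],
    [0.014, 0.025, 0],
    [0.008, 0.015, 0],
    [0.003, 0.0055, 0],
    [0, 0, 0],
    [0, 0, 0],
    [0, 0, 0],
  ],
  delta_rot=[
    [0, 0, 0],
    [0, 0, 0],
    [0, 0, 0],
    [0, 0, 0],
    [0, 0, 0],
    [0, 0, 0],
    [0, 0, 0],
    [0, 0, 0],
    [0, 0, 0],
    [0, 0, 0],
    [0, 0, 0],
    [0, 0, 0],
    [0, 0, 0],
    [0, 0, 0],
  ],
  grip=[-0.1, -0.1, -0.1, -0.1, -0.1, -0.1, -0.1, -0.1, -0.1, -0.1, -0.1, -0.1, -0.1, -0.1],
)

```text
clock: 24.02
tool_pos: [0.5125, 0.1847, 0.2568]
eef_rot: [0.149, 0.989, 0.0, 0.001]
contact_force: [-0.7, -0.7, -1.0]
opening: 0.522
finger_force: 15.0
```

```bash
python3 -c "
from h import *
go(.512,.1857,.097)"
```

```text
t 24.02 pos [0.5125 0.1847 0.2568] shift mm [  1.1   0.8 159.8] rot deg [0.02 0.11 0.11] F [-0.7 -0.7 -1. ] op 0.522 ff 15.0
```

Request:
play_rows(
  translation=[
    [0.0005, 0, 0.01],
    [0, 0, 0.025],
    [0, 0, 0.035],
    [0, 0, 0.03],
    [0, 0, 0.02],
    [0, 0, 0.01],
    [0, 0, 0.007],
    [0, 0, 0.005],
    [0, 0, 0],
    [0, 0, 0],
    [0, 0, 0],
  ],
  delta_rot=[
    [0, 0, 0],
    [0, 0, 0],
    [0, 0, 0],
    [0, 0, 0],
    [0, 0, 0],
    [0, 0, 0],
    [0, 0, 0],
    [0, 0, 0],
    [0, 0, 0],
    [0, 0, 0],
    [0, 0, 0],
  ],
  grip=[-0.1, -0.1, -0.1, -0.1, -0.1, -0.1, -0.1, -0.1, -0.1, -0.1, -0.1],
)

```text
clock: 25.4
tool_pos: [0.5122, 0.1861, 0.1152]
eef_rot: [0.149, 0.989, 0.001, 0.001]
contact_force: [-0.0, -0.8, 0.2]
opening: 0.523
finger_force: 15.0
```

Run:
```python
from h import *
go(.512,.1857,.097)
cv2.imwrite("pics/scene6.png",cv2.resize(r.snapshot("scene")[150:300,280:480],None,fx=4,fy=4))
```

```text
t 25.4 pos [0.5122 0.1861 0.1152] shift mm [ 0.1 -0.4 18.2] rot deg [0.08 0.13 0.21] F [-0.  -0.8  0.2] op 0.523 ff 15.0
```

View pics/scene6.png

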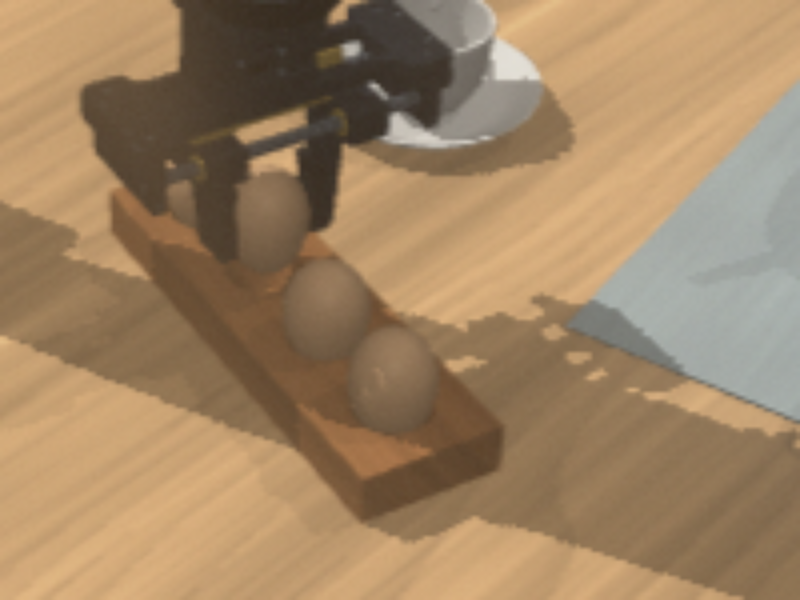

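The held egg (270,220) is over pocket 1, between egg_c and egg_d, with both clear. Lowering slowly.

Request:
play_rows(
  translation=[
    [0, -0.0004, 0.003],
    [0, 0, 0.003],
    [0, 0, 0.003],
    [0, 0, 0.002],
    [0, 0, 0.002],
    [0, 0, 0.001],
    [0, 0, 0.001],
    [0, 0, 0],
    [0, 0, 0],
  ],
  delta_rot=[
    [0, 0, 0],
    [0, 0, 0],
    [0, 0, 0],
    [0, 0, 0],
    [0, 0, 0],
    [0, 0, 0],
    [0, 0, 0],
    [0, 0, 0],
    [0, 0, 0],
  ],
  grip=[-0.1, -0.1, -0.1, -0.1, -0.1, -0.1, -0.1, -0.1, -0.1],
)

```text
clock: 26.58
tool_pos: [0.5119, 0.1857, 0.0998]
eef_rot: [0.149, 0.989, 0.0, 0.001]
contact_force: [0.0, -1.2, -1.5]
opening: 0.522
finger_force: 15.0
```

Request:
play_rows(
  translation=[
    [0, 0, 0.001],
    [0, 0, 0.0005],
    [0, 0, 0],
    [0, 0, 0],
  ],
  delta_rot=[
    [0, 0, 0],
    [0, 0, 0],
    [0, 0, 0],
    [0, 0, 0],
  ],
  grip=[-0.1, -0.1, -0.1, -0.1],
)

```text
clock: 27.08
tool_pos: [0.5119, 0.1856, 0.0983]
eef_rot: [0.149, 0.989, 0.0, 0.001]
contact_force: [0.4, -0.8, -0.8]
opening: 0.525
finger_force: 15.0
```

Request:
play_rows(
  translation=[
    [0, 0, 0.0005],
    [0, 0, 0.0005],
    [0, 0, 0],
    [0, 0, 0],
  ],
  delta_rot=[
    [0, 0, 0],
    [0, 0, 0],
    [0, 0, 0],
    [0, 0, 0],
  ],
  grip=[-0.1, -0.1, -0.1, -0.1],
)

```text
clock: 27.58
tool_pos: [0.5119, 0.1855, 0.0973]
eef_rot: [0.149, 0.989, 0.0, 0.001]
contact_force: [-0.2, -0.1, -1.4]
opening: 0.525
finger_force: 15.0
```

Request:
play_rows(
  translation=[
    [0, 0, 0.0005],
    [0, 0, 0.0003],
    [0, 0, 0],
    [0, 0, 0],
  ],
  delta_rot=[
    [0, 0, 0],
    [0, 0, 0],
    [0, 0, 0],
    [0, 0, 0],
  ],
  grip=[-0.1, -0.1, -0.1, -0.1],
)

```text
clock: 28.08
tool_pos: [0.5118, 0.1854, 0.0968]
eef_rot: [0.149, 0.989, 0.0, 0.001]
contact_force: [-1.9, -0.2, 5.6]
opening: 0.521
finger_force: 15.0
```

Seated with 5.6 N. Releasing and backing off.

Request:
play_rows(
  translation=[
    [0, 0, 0],
    [0, 0, 0],
    [0, 0, 0],
    [0, 0, 0],
    [0, 0, 0],
    [0, 0, 0],
    [0, 0, 0],
  ],
  delta_rot=[
    [0, 0, 0],
    [0, 0, 0],
    [0, 0, 0],
    [0, 0, 0],
    [0, 0, 0],
    [0, 0, 0],
    [0, 0, 0],
  ],
  grip=[-0.1, -0.1, 0.09, 0.13, 0.2, 0.35, 0.6],
  squeeze=4,
)

```text
clock: 28.95
tool_pos: [0.5119, 0.1858, 0.0965]
eef_rot: [0.148, 0.989, 0.0, 0.001]
contact_force: [-0.9, 0.7, 0.2]
opening: 0.762
finger_force: 0.0
```

Request:
play_rows(
  translation=[
    [0, 0, 0],
    [0, 0, -0.005],
    [0, 0, -0.015],
    [0, 0, -0.03],
    [0, 0, -0.04],
    [0, 0, -0.04],
    [0, 0, -0.03],
    [0, 0, -0.02],
    [0, 0, 0],
    [0, 0, 0],
    [0, 0, 0],
  ],
  delta_rot=[
    [0, 0, 0],
    [0, 0, 0],
    [0, 0, 0],
    [0, 0, 0],
    [0, 0, 0],
    [0, 0, 0],
    [0, 0, 0],
    [0, 0, 0],
    [0, 0, 0],
    [0, 0, 0],
    [0, 0, 0],
  ],
  grip=[0.8, 0.8, 0.8, 0.8, 0.8, 0.8, 0.8, 0.8, 0.8, 0.8, 0.8],
)

```text
clock: 30.32
tool_pos: [0.511, 0.1853, 0.2756]
eef_rot: [0.148, 0.989, -0.0, 0.0]
contact_force: [0.6, -0.8, -0.0]
opening: 0.9
finger_force: 0.0
```

Run:
```python
from h import *
go(.5,.1857,.27)
cv2.imwrite("pics/scene7.png",r.snapshot("scene"))
g=dict(c=(.448,.2065,.012),d=(.5755,.165,.012),p1=(.512,.1857,.012),p3=(.6377,.146,.012))
eggs("scene",g)
```

```text
t 30.32 pos [0.511  0.1853 0.2756] shift mm [10.6 -2.9  5.6] rot deg [-0.03  0.01  0.22] F [ 0.6 -0.8 -0. ] op 0.9 ff 0.0
scene c [0.4485 0.206 ] area 373 394 0.58
scene d [0.5761 0.1668] area 466 453 0.74
scene p1 [0.5121 0.1873] area 429 422 0.58
scene p3 [0.6378 0.147 ] area 502 488 0.91
```

View pics/scene7.png

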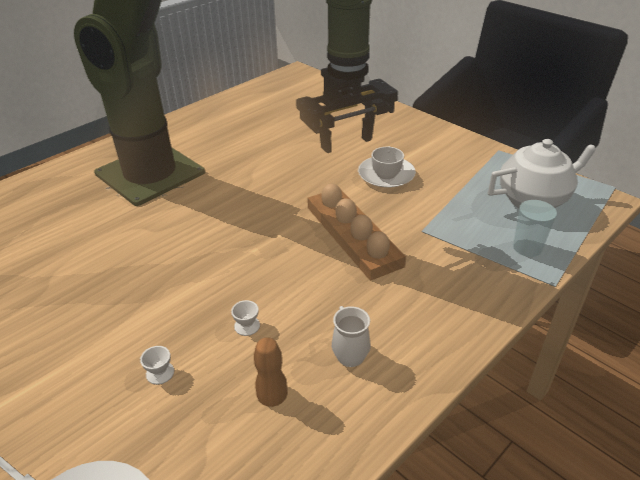

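All four eggs stand in the board between (332,196) and (378,247). The empty cups stand at (245,317) and (157,364), nothing else has moved, and the gripper is clear.

```bash
python3 -c "
from plant import r
print(r.finish_job())"
```

```text
the job is handed in; nothing more can be done
None
```

Both eggs stand upright, pointed end down, in the board's two empty pockets; the cups and everything else were left standing, and the job was handed in at about 30 s of the 67 s allowed, with no verdict returned.

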